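# Bolt down the chestpiece leak-test pot crosswise

### The arm

A 6-joint arm with a two-finger parallel gripper is mounted at the origin on the work surface. World frame = base frame: x ahead of the robot, y to its left, z up, the work surface at z = 0. Lengths are in mm, angles in degrees, forces in N, time in s.
With the tool pointing down it reaches from about 400 to 925 mm from the base axis. Payload 12.5 kg.
Tool frame: the origin (TCP) lies on the centre line of the jaws, within the pads' length; the fingertips stand 19 mm ahead of it and the grasp point (between the pads) is the TCP; z points along the fingers, y is the direction in which the jaws open and shut (so a half turn about z gives the same grasp; the last joint's range is limited). The gripper opens to 95 mm and grips with 3 to 60 N. Pads are 20 mm wide; open, the fingers measure 119 mm over their backs; the gripper's body (75 mm by 180 mm) begins 59 mm behind the grasp point.
Start: joints at [70.21, 28.126, 89.318, -0, 62.55, -6.05], TCP at [148.424, 607.137, 233.661] pointing down, gripper open.
Joint ranges: [-177.58, 177.58], [-47.91, 125.51], [2.72, 160], [-65.01, 245.01], [3.68, 167.84], [-153.87, 153.87]. Speed limits (degrees/s): [127.2, 127.2, 159.86, 180, 180, 180].

### API

Orientations are given as a 3x3 rotation matrix whose columns are the frame's x, y, z axes.
In Python, from bench import env gives the robot as it stands.
- The arm moves only by the tool apply_moves, never from a script. Its argument "plan" is a list of rows, each an object with "linear": the shift along the tool's x, y, z in mm, a list of three; "twist": the turn, a rotation vector about the tool's x, y, z in rad, a list of three. In form: [{"linear": [x, y, z], "twist": [wx, wy, wz]}, ...]. A call has 1 to 10 rows; each row is the pose to reach, as a shift and turn from the pose commanded when the call began, along the tool's axes at that moment; what a row does not reach only later rows make up. A row lasts 1/8 s, in which the tool goes at most 62.5 mm and 10.7 degrees, less where a joint would pass 70% of its speed; a pose out of reach is approached as far as the arm can. A call with a gripper value outside its range is refused whole. "grip" is the gripper command: -1 is fully open, 1 is shut, values between are in proportion, set as the call begins (left out, the last holds). The fingers move at their own pace and stop on an object; "newtons" is the grip in N (left out, the last holds). Time passes only in rows, so rows that repeat a pose let the fingers close. It gives the time, the measured TCP pose, the force and the opening at its end, in the units of the state.
- env.sense(): the state, without advancing time (a new reading comes with each control period).
- env.camera(name): name is "side" or "top"; returns a dict with "image" (400x640x3 uint8, red, green, blue), "K" (3x3 intrinsics, pixels), "extrinsics" (4x4, takes a point from world to camera coordinates). Camera axes: x right, y down, z forward; pixel columns grow to the right and rows downward; lengths in mm; the calibration is good to about 2 mm. A picture is of the moment at which its call begins. There is no depth.
- env.finish_job(): hands the job in, once; it reports no verdict.
The state is a dict: "t": time; "joints": joint angles; "qvel": joint speeds; "joint_torque": joint torques, N m; "position": TCP position; "tool_rot": TCP orientation; "force": force on the tool from outside, world axes, zero at the start; "wrist_torque": the same for the moment, N m; "finger_gap": finger opening in mm.
Only numpy, scipy, OpenCV 4.12 (cv2) and the standard library are available. Lean on these libraries where they do the work, as an engineer would, in place of code of your own. Each camera call takes 0.05 s, during which the arm holds its last target. There are 200 camera calls.

### The job

Close the leak-test pot for the returned chestpieces: tighten its four lever knobs clockwise and crosswise (in each round the second knob is the one opposite the first), in a first round by about a sixth of a turn each, then in a second round each just until you feel it bite and about twelve degrees more, never pushing a lever with more than 20 N. Last, press the vent plunger in the middle of the lid fully down, and leave the other things on the desk alone.

Things in the scene. Friction and masses are not known exactly. Their poses are not given: they have to be found in the camera images.
- lid (a point): centre of the top face of the leak-test pot's round steel lid (160 mm across, top 70 mm above the desk, level; the pot is fixed to the desk). On it stand four identical lever knobs on a circle of 60 mm radius, 90 degrees apart, 1 to 4 counter-clockwise from above: 1 is opposite 3, 2 is opposite 4.
- hub1 (a point): Lever knob 1. Point on its upright turning axis, 23 mm above the lid, at the height of its lever's centre line; x points along the lever. The hub is 24 mm across, its top 32 mm above the lid (the stud's end 38 mm). All four: turning clockwise (from above) tightens; it takes 0.06 N m up to the bite, past it 0.24 N m plus 0.4 N m per rad, and stays where left.
- arm1 (a point): point on the centre line of knob 1's lever, 40 mm from the knob's axis. The lever is a level round bar, 12 mm thick, out to 58 mm from the axis, its underside 17 mm above the lid, free on both sides: push it sideways with the shut fingertips (a grip on it counts as force too).
- hub2 (a point): Lever knob 2, like knob 1. Point on its upright turning axis, 23 mm above the lid, at the height of its lever's centre line; x points along the lever. The hub is 24 mm across, its top 32 mm above the lid (the stud's end 38 mm). On all four the bite lies 80 to 120 degrees clockwise of the lever's start, differs from knob to knob and cannot be seen.
- arm2 (a point): point on the centre line of knob 2's lever, 40 mm from the knob's axis. The lever is a level round bar, 12 mm thick, out to 58 mm from the axis, its underside 17 mm above the lid, free on both sides: push it sideways with the shut fingertips (a grip on it counts as force too).
- hub3 (a point): Lever knob 3, like knob 1. Point on its upright turning axis, 23 mm above the lid, at the height of its lever's centre line; x points along the lever. The hub is 24 mm across, its top 32 mm above the lid (the stud's end 38 mm). All four: tight is 5 to 20 degrees past the bite; more crushes the gasket.
- arm3 (a point): point on the centre line of knob 3's lever, 40 mm from the knob's axis. The lever is a level round bar, 12 mm thick, out to 58 mm from the axis, its underside 17 mm above the lid, free on both sides: push it sideways with the shut fingertips (a grip on it counts as force too).
- hub4 (a point): Lever knob 4, like knob 1. Point on its upright turning axis, 23 mm above the lid, at the height of its lever's centre line; x points along the lever. The hub is 24 mm across, its top 32 mm above the lid (the stud's end 38 mm).
- arm4 (a point): point on the centre line of knob 4's lever, 40 mm from the knob's axis. The lever is a level round bar, 12 mm thick, out to 58 mm from the axis, its underside 17 mm above the lid, free on both sides: push it sideways with the shut fingertips (a grip on it counts as force too).
- vent_top (a point): middle of the top of the vent plunger at the centre of the lid: a black mushroom button 22 mm across, 26 mm above the lid when open
- vent (a joint): how far the vent plunger is pressed (m): 0 open, 0.010 fully down; it takes about 4 N and stays where it is left
- chestpiece_small: small stainless paediatric chestpiece (28 mm across, 24 mm high) standing beside the pot; leave it alone (origin: middle of the underside)
- reflex_hammer: reflex hammer lying beside the pot: steel rod with a rubber head, 215 mm long, 22 mm high; leave it alone (origin: middle of the underside)

How it is judged:
By the outcome, as a careful person would: the job done as asked, in the order asked, and still so for the second after the job is handed in, with the robot touching nothing.
It also fails if it takes over 72 s, if anything falls off the work surface, if the arm or the gripper's body presses on something with over 40 N, if the wrist force passes 120 N, or if a joint passes its speed limit or range.

## Working session

There is one attempt and no reset: what is moved stays moved. The work goes in short steps, Python scripts to look and compute and a tool call to move; the robot and the scene stay as the last step left them, time stands still between calls to the robot, and variables do not carry over. Pictures are saved under pics/ and viewed, about 8 in all and at most 12, crops included, and the job is handed in when it is done.

Besides the shell and the picture viewer there is one more tool, called after "Request:" in YAML: its name, and indented under it one key for each argument. apply_moves: Moves the arm, as the interface text tells. Its arguments: {"type":"object","properties":{"plan":{"type":"array","items":{"type":"object","properties":{"linear":{"type":"array","items":{"type":"number"}},"twist":{"type":"array","items":{"type":"number"}}}}},"grip":{"type":"number"},"newtons":{"type":"number"}},"required":["plan"]}

```bash
ls; mkdir -p pics; python3 - <<'E'
from bench import env
import cv2,numpy as np
s=env.sense();print(s)
for n in("top","side"):
    c=env.camera(n);cv2.imwrite(f"pics/{n}0.png",c["image"][:,:,::-1]);print(n,c["K"].tolist(),np.round(c["extrinsics"],4).tolist())
E
```

```text
pics
{'t': 0.0, 'joints': array([ 7.02084650e+01,  2.81644259e+01,  8.93505057e+01, -2.95863390e-04,
        6.25494242e+01, -6.05182466e+00]), 'qvel': array([ 0.04442406, -0.05749589, -0.00031492,  0.00092749, -0.05842139,
       -0.00578106]), 'joint_torque': array([ 1.67505721e-03, -6.12613320e+01, -2.58176923e+01,  6.93643838e-02,
        4.82197548e-02, -7.11585653e-05]), 'position': array([148.36128302, 606.90255347, 233.05643274]), 'tool_rot': array([[-9.71385284e-01,  2.37508922e-01, -3.76009643e-04],
       [ 2.37509193e-01,  9.71384714e-01, -1.05842470e-03],
       [ 1.13864710e-04, -1.11744393e-03, -9.99999369e-01]]), 'force': array([-0.3925969 , -0.72496248, -0.33283679]), 'wrist_torque': array([0.0260417 , 0.01233889, 0.01707491]), 'finger_gap': 95.04673936595535}
top [[421.13573196631654, 0.0, 317.7425411330805], [0.0, 421.13573196631654, 200.0794865518609], [0.0, 0.0, 1.0]] [[-0.0538, -0.9986, 0.0011, 46.1654], [-0.9698, 0.052, -0.2384, 611.9256], [0.238, -0.0139, -0.9712, 793.7544], [0.0, 0.0, 0.0, 1.0]]
side [[464.31881340794865, 0.0, 326.2935678716808], [0.0, 464.31881340794865, 196.36532759979076], [0.0, 0.0, 1.0]] [[-0.8807, -0.4735, 0.013, 542.1212], [-0.3003, 0.5368, -0.7884, 242.0674], [0.3663, -0.6983, -0.615, 838.6547], [0.0, 0.0, 0.0, 1.0]]
```

View pics/top0.png

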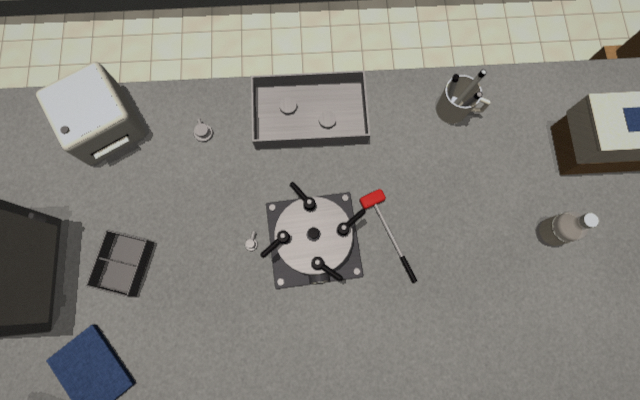

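View pics/side0.png

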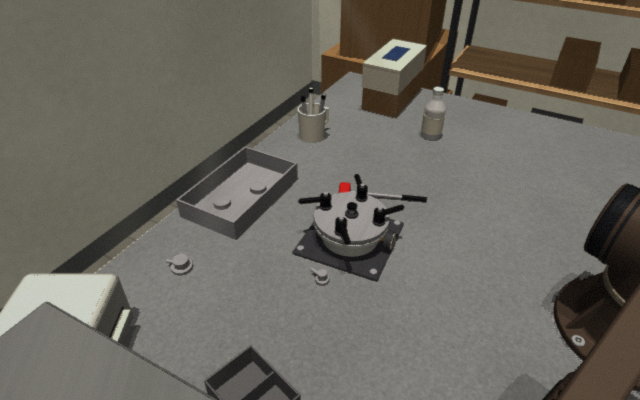

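Top view: pot centre at about (314,234), hubs near (310,204), (344,229), (318,264), (284,237), with levers pointing outward. The hammer head sits at (372,199), close to the lever at (364,211), and the chestpiece is at (251,243). Next I'll zoom in to measure.

```bash
cat > h.py <<'E'
import numpy as np,cv2
from bench import env
def ray(c,u,v,z):
    K,E=c["K"],c["extrinsics"];R,t=E[:3,:3],E[:3,3]
    d=R.T@np.linalg.inv(K)@[u,v,1];o=-R.T@t
    return o+d*(z-o[2])/d[2]
def proj(c,p):
    q=c["K"]@(c["extrinsics"][:3,:3]@np.asarray(p,float)+c["extrinsics"][:3,3]);return q[:2]/q[2]
E
python3 - <<'E'
from h import *
c=env.camera("top");im=c["image"][:,:,::-1]
crop=im[170:295,235:385];cv2.imwrite("pics/crop.png",cv2.resize(crop,None,fx=5,fy=5,interpolation=cv2.INTER_CUBIC)[:600])
print(ray(c,314,234,96))
for h,a in (((310,203),(293,185)),((344,229),(364,211)),((318,263),(341,278)),((284,237),(263,254))):
    print(ray(c,*h,104).round(1),ray(c,*a,93).round(1))
E
```

```text
[539.89265407  24.61124653  96.        ]
[601.   29.3 104. ] [643.1  62.   93. ]
[545.3 -34.4 104. ] [581.4 -77.7  93. ]
[482.1  19.9 104. ] [452.1 -22.9  93. ]
[535.8  83.2 104. ] [506.3 126.1  93. ]
```

View pics/crop.png

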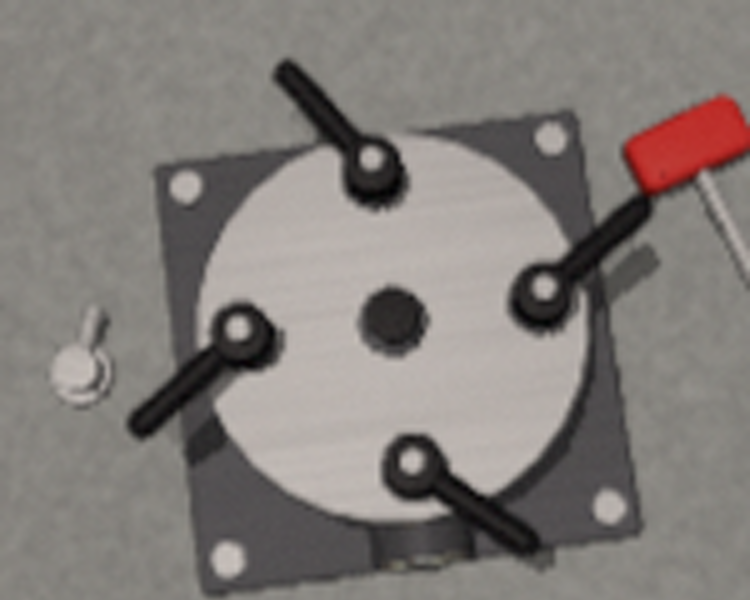

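Crop: stud ends at about (371,158), (545,290), (412,460), (238,328), vent at (394,320), and lever tips at (285,68), (645,203), (530,545), (138,428). All levers are about 30° counter-clockwise of radial. I'll fit the pot pose from these.

```bash
cat >> h.py <<'E'
def fit(c):
    f=lambda x,y:(x/5+235-.4,y/5+170-.4)
    S=[(371,158),(545,290),(412,460),(238,328)];T=[(285,68),(645,203),(530,545),(138,428)]
    s=np.array([ray(c,*f(*p),108) for p in S])[:,:2];t=np.array([ray(c,*f(*p),93) for p in T])[:,:2]
    return s,t,ray(c,*f(394,320),96)[:2]
def rel(g,yaw):
    """shift in tool axes from the measured pose; TCP goal g, goal yaw of tool x (deg); tool down"""
    s=env.sense();R=s["tool_rot"];y0=np.degrees(np.arctan2(R[1,0],R[0,0]))
    return (R.T@(np.asarray(g)-s["position"])).round(1),round(np.radians((y0-yaw)),3)
E
python3 - <<'E'
from h import *
c=env.camera("top");s,t,v=fit(c)
m=s.mean(0);print("studs",s.round(1).tolist(),"mean",m.round(1),"vent",v.round(1))
d=s-m;print(np.hypot(*d.T).round(1),np.degrees(np.arctan2(d[:,1],d[:,0])).round(1))
e=t-s;print(np.hypot(*e.T).round(1),np.degrees(np.arctan2(e[:,1],e[:,0])).round(1))
# side check
q=env.camera("side")
for p in list(m)and[(*m,96)]+[(*x,108) for x in s]: print(proj(q,p).round(1))
im=q["image"][:,:,::-1][160:260,280:440];cv2.imwrite("pics/side1.png",cv2.resize(im,None,fx=5,fy=5,interpolation=cv2.INTER_CUBIC))
E
```

```text
studs [[603.9, 31.5], [547.4, -33.6], [484.5, 21.7], [538.9, 86.3]] mean [543.7  26.5] vent [540.7  25.7]
[60.4 60.1 59.4 60. ] [   4.8  -86.4 -175.3   94.6]
[54.5 56.3 55.1 54.1] [  37.6  -50.6 -127.5  130.1]
[351.4 204.7]
[324.8 192.8]
[362.3 184.5]
[379.2 207.8]
[340.6 217.5]
```

View pics/side1.png

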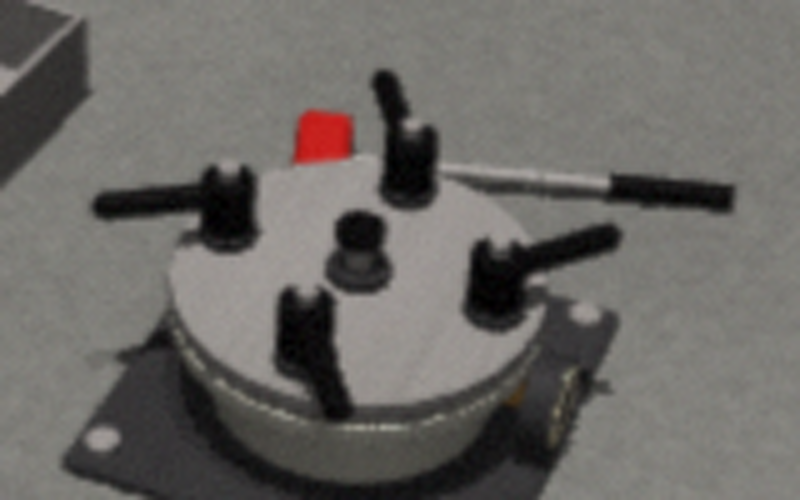

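Side crop: button top at (360,222), i.e. (352,204) full-frame, against a predicted (351,205). The studs agree within 1 px too, so the fit holds. Now I'll compute the approach poses and the arc table.

```bash
cat >> h.py <<'E'
C=np.array([542.5,26.3])
def hub(k): a=np.radians(4.4-90*k);return C+60*np.array([np.cos(a),np.sin(a)])   # A,B,C,D = 0..3 clockwise
PH=[37.6,-50.6,-127.5,130.1]
def app(k,turn,z,off=24,r=45):
    p=np.radians(PH[k]-turn);ex=np.array([np.cos(p),np.sin(p)]);ey=np.array([-ex[1],ex[0]])
    yaw=PH[k]-turn+(90 if k in(0,3) else 270)
    return np.r_[hub(k)+r*ex+off*ey,z],yaw
def arc(d,r=45,o=16):
    d=np.radians(d);return round(-r*np.sin(d)+o*np.cos(d)-o,1),round(r*np.cos(d)+o*np.sin(d)-r,1),round(d,3)
E
python3 - <<'E'
from h import *
for k in range(4): print("ABCD"[k],hub(k).round(1),[a.round(1) if hasattr(a,'round') else a for a in app(k,0,140)])
print(rel(*app(0,0,140)))
for d in (6,8.571,12,17.14,25.71,34.29,42.86,51.43,60): print(d,arc(d))
E
```

```text
A [602.3  30.9] [array([623.3,  77.4, 140. ]), 127.6]
B [547.1 -33.5] [array([594.2, -53.1, 140. ]), 219.4]
C [482.7  21.7] [array([474.3, -28.6, 140. ]), 142.5]
D [537.9  86.1] [array([490.6, 105.1, 140. ]), 220.1]
(array([-587.2, -401.7,   93.5]), np.float64(0.675))
6 (np.float64(-4.8), np.float64(1.4), np.float64(0.105))
8.571 (np.float64(-6.9), np.float64(1.9), np.float64(0.15))
12 (np.float64(-9.7), np.float64(2.3), np.float64(0.209))
17.14 (np.float64(-14.0), np.float64(2.7), np.float64(0.299))
25.71 (np.float64(-21.1), np.float64(2.5), np.float64(0.449))
34.29 (np.float64(-28.1), np.float64(1.2), np.float64(0.598))
42.86 (np.float64(-34.9), np.float64(-1.1), np.float64(0.748))
51.43 (np.float64(-41.2), np.float64(-4.4), np.float64(0.898))
60 (np.float64(-47.0), np.float64(-8.6), np.float64(1.047))
```

Request:
apply_moves:
  plan:
    - {"linear":[-59,-40,9],"twist":[0,0,0.068]}
    - {"linear":[-117,-80,19],"twist":[0,0,0.135]}
    - {"linear":[-176,-120,28],"twist":[0,0,0.2]}
    - {"linear":[-235,-161,37],"twist":[0,0,0.27]}
    - {"linear":[-294,-201,47],"twist":[0,0,0.34]}
    - {"linear":[-352,-241,56],"twist":[0,0,0.405]}
    - {"linear":[-411,-281,65],"twist":[0,0,0.47]}
    - {"linear":[-470,-321,75],"twist":[0,0,0.54]}
    - {"linear":[-528,-361,84],"twist":[0,0,0.61]}
    - {"linear":[-587,-402,93],"twist":[0,0,0.675]}
  grip: 1
  newtons: 20

```text
t: 1.5
position: [563.4, 144.0, 152.2]
tool_rot: [[-0.608, 0.794, 0.0], [0.794, 0.608, 0.0], [-0.0, 0.0, -1.0]]
force: [1.7, 1.1, 0.1]
finger_gap: 2.1
```

```bash
python3 - <<'E'
from h import *
s=env.sense();print(s["t"],s["position"].round(1),s["force"].round(2),s["finger_gap"],s["joints"].round(1))
print(rel(*app(0,0,140)))
E
```

```text
1.5 [563.4 144.  152.2] [1.7  1.07 0.05] 2.1292801769443574 [  7.8  30.  100.5   0.   49.5 -29.6]
(array([-89.4,   7.1,  12.2]), np.float64(-0.003))
```

Request:
apply_moves:
  plan:
    - {"linear":[0,0,0],"twist":[0,0,0]}
    - {"linear":[0,0,0],"twist":[0,0,0]}

```text
t: 1.75
position: [561.7, 145.8, 152.2]
tool_rot: [[-0.61, 0.793, -0.001], [0.793, 0.61, 0.0], [0.001, -0.001, -1.0]]
force: [0.5, 0.8, 0.5]
finger_gap: 0.6
```

```bash
python3 - <<'E'
from h import *
s=env.sense();print(s["t"],s["position"].round(1),s["force"].round(2),s["finger_gap"])
print(rel(*app(0,0,101)))
E
```

```text
1.75 [561.7 145.8 152.2] [0.55 0.77 0.5 ] 0.6410663759339587
(array([-91.9,   7.1,  51.2]), np.float64(-0.0))
```

Request:
apply_moves:
  plan:
    - {"linear":[-46,4,5],"twist":[0,0,0]}
    - {"linear":[-92,7,8],"twist":[0,0,0]}
    - {"linear":[-92,7,30],"twist":[0,0,0]}
    - {"linear":[-92,7,51],"twist":[0,0,0]}
    - {"linear":[-92,7,51],"twist":[0,0,0]}

```text
t: 2.38
position: [622.6, 78.6, 100.6]
tool_rot: [[-0.612, 0.791, -0.002], [0.791, 0.612, 0.0], [0.002, -0.002, -1.0]]
force: [0.5, 0.3, 0.3]
finger_gap: 0.3
```

```bash
python3 - <<'E'
from h import *
s=env.sense();print(s["t"],s["position"].round(1),s["force"].round(2),s["finger_gap"])
print(rel(*app(0,0,101)))
c=env.camera("top");im=c["image"][:,:,::-1][150:300,220:400];cv2.imwrite("pics/t1.png",cv2.resize(im,None,fx=4,fy=4,interpolation=cv2.INTER_CUBIC))
c=env.camera("side");im2=c["image"][:,:,::-1][140:260,280:440];cv2.imwrite("pics/s1.png",cv2.resize(im2,None,fx=5,fy=5,interpolation=cv2.INTER_CUBIC))
E
```

```text
2.375 [622.6  78.6 100.6] [0.53 0.3  0.31] 0.2934863209581236
(array([-1.4, -0.1, -0.4]), np.float64(0.002))
```

View pics/s1.png

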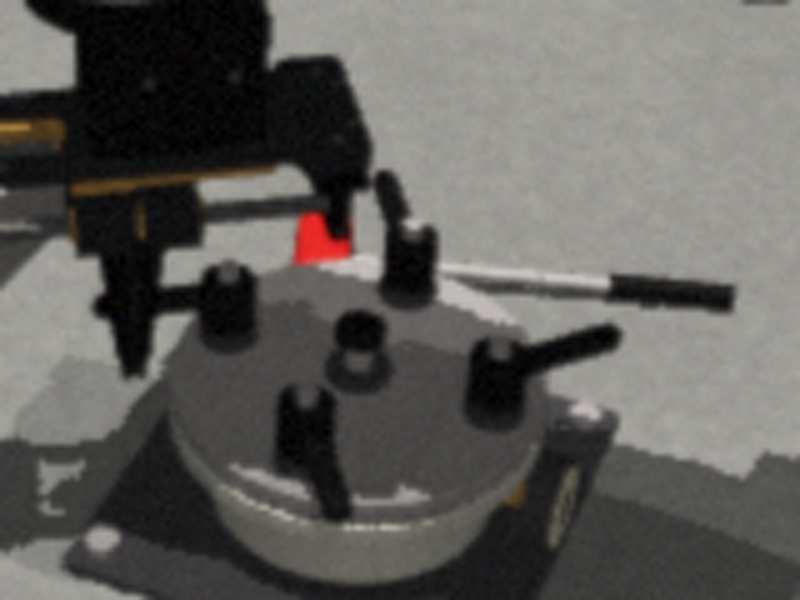

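Side crop: the shut fingers stand just behind the lever at (130,300), clear of the lid. Now the round 1 push on knob A.

Request:
apply_moves:
  plan:
    - {"linear":[-5,0,0],"twist":[0,0,0]}
    - {"linear":[-9,0,0],"twist":[0,0,0]}

```text
t: 2.72
position: [629.7, 70.1, 102.3]
tool_rot: [[-0.61, 0.792, 0.001], [0.792, 0.61, 0.0], [-0.001, 0.001, -1.0]]
force: [1.1, 2.0, 0.2]
finger_gap: 0.6
```

Request:
apply_moves:
  plan:
    - {"linear":[-4.8,1.4,0],"twist":[0,0,0.105]}
    - {"linear":[-9.7,2.3,0],"twist":[0,0,0.209]}
    - {"linear":[-14,2.7,0],"twist":[0,0,0.299]}
    - {"linear":[-21.1,2.5,0],"twist":[0,0,0.449]}
    - {"linear":[-28.1,1.2,0],"twist":[0,0,0.598]}
    - {"linear":[-34.9,-1.1,0],"twist":[0,0,0.748]}
    - {"linear":[-41.2,-4.4,0],"twist":[0,0,0.898]}
    - {"linear":[-47,-8.6,0],"twist":[0,0,1.047]}
    - {"linear":[-47,-8.6,0],"twist":[0,0,1.047]}

```text
t: 3.85
position: [651.3, 27.0, 101.7]
tool_rot: [[0.381, 0.925, 0.0], [0.925, -0.381, -0.0], [0.0, 0.0, -1.0]]
force: [-0.4, -0.0, -0.1]
finger_gap: 0.6
```

```bash
python3 - <<'E'
from h import *
s=env.sense();print(s["t"],s["position"].round(1),s["force"].round(2))
print(rel(*app(0,60,101,off=16)))
c=env.camera("top");im=c["image"][:,:,::-1][150:300,220:400];cv2.imwrite("pics/t2.png",cv2.resize(im,None,fx=4,fy=4,interpolation=cv2.INTER_CUBIC))
E
```

```text
3.85 [651.3  27.  101.7] [-0.45 -0.   -0.14]
(array([ 1. , -1.8,  0.7]), np.float64(0.0))
```

View pics/t2.png

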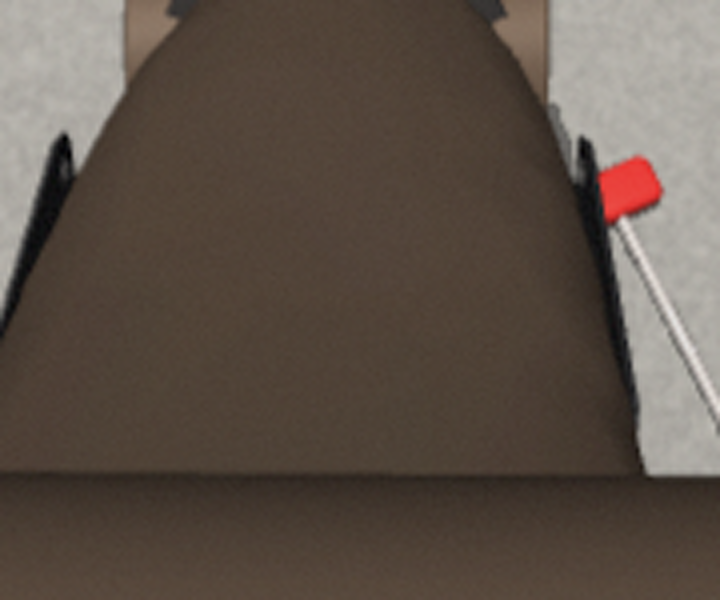

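The arm hides the pot from the top camera, so I'll use the side camera. Now retreat and move over knob C.

```bash
python3 - <<'E'
from h import *
print(rel(*app(2,0,142)), rel(*app(2,0,101)))
E
```

```text
(array([-118.7, -142.7,  -40.4]), np.float64(-1.305)) (array([-118.7, -142.7,    0.6]), np.float64(-1.305))
```

Request:
apply_moves:
  plan:
    - {"linear":[8,0,0],"twist":[0,0,0]}
    - {"linear":[8,0,-20],"twist":[0,0,0]}
    - {"linear":[8,0,-41],"twist":[0,0,0]}

```text
t: 4.28
position: [654.3, 35.7, 142.7]
tool_rot: [[0.379, 0.926, -0.001], [0.926, -0.379, 0.0], [-0.0, -0.001, -1.0]]
force: [0.4, 0.3, -0.7]
finger_gap: 0.4
```

Request:
apply_moves:
  plan:
    - {"linear":[-16,-18,0],"twist":[0,0,-0.163]}
    - {"linear":[-32,-36,0],"twist":[0,0,-0.326]}
    - {"linear":[-48,-54,0],"twist":[0,0,-0.49]}
    - {"linear":[-63,-71,0],"twist":[0,0,-0.653]}
    - {"linear":[-79,-89,0],"twist":[0,0,-0.816]}
    - {"linear":[-95,-107,0],"twist":[0,0,-0.98]}
    - {"linear":[-111,-125,0],"twist":[0,0,-1.142]}
    - {"linear":[-126.7,-142.7,0],"twist":[0,0,-1.305]}
    - {"linear":[-126.7,-142.7,20],"twist":[0,0,-1.305]}
    - {"linear":[-126.7,-142.7,41],"twist":[0,0,-1.305]}

```text
t: 5.52
position: [474.4, -27.6, 101.4]
tool_rot: [[-0.793, 0.609, 0.002], [0.609, 0.793, -0.0], [-0.001, 0.001, -1.0]]
force: [0.2, 0.1, -0.2]
finger_gap: 0.4
```

```bash
cat >> h.py <<'E'
def side(n):
    c=env.camera("side");im=c["image"][:,:,::-1][150:260,270:430]
    cv2.imwrite(f"pics/{n}.png",cv2.resize(im,None,fx=5,fy=5,interpolation=cv2.INTER_CUBIC));return c
def fs(): 
    s=env.sense();R=s["tool_rot"];print("t",round(s["t"],2),s["position"].round(1),"F tool",(R.T@s["force"]).round(2))
def where(c,k,turn):
    p=np.radians(PH[k]-turn);q=proj(c,[*(hub(k)+55*np.array([np.cos(p),np.sin(p)])),93]);return ((q-[270,150])*5).round()
E
python3 - <<'E'
from h import *
fs();print(rel(*app(2,0,101)));c=side("s2")
for d in (50,55,60,65,70): print(d,where(c,0,d))
E
```

```text
t 5.53 [474.4 -27.6 101.4] F tool [-0.11  0.17  0.24]
(array([-0.6, -0.9,  0.4]), np.float64(-0.0))
50 [181. 190.]
55 [189. 186.]
60 [198. 181.]
65 [207. 177.]
70 [216. 174.]
```

View pics/s2.png

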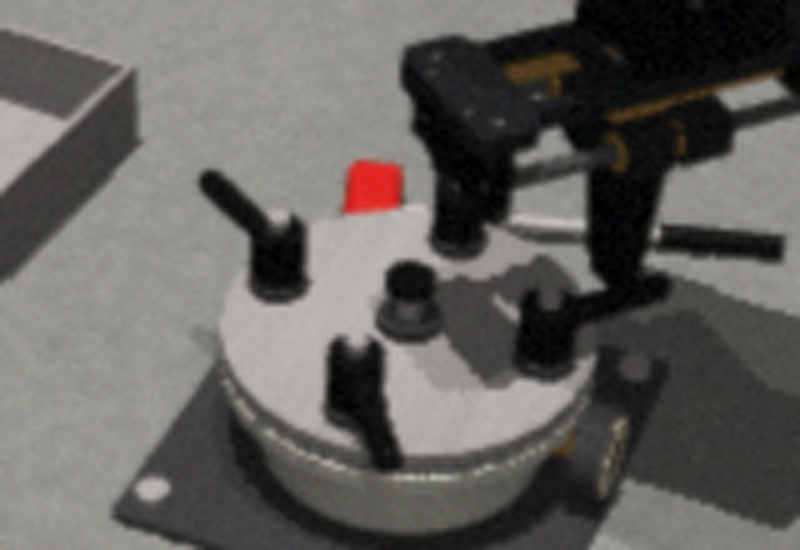

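Side crop: knob A's lever tip at about (210,182) matches a turn of about 60–65°. The fingers stand behind lever C at (615,270). Now I'll push C, with x and y signs reversed.

Request:
apply_moves:
  plan:
    - {"linear":[4,0,0],"twist":[0,0,0]}
    - {"linear":[8,-0.5,0],"twist":[0,0,0]}
    - {"linear":[12.8,-1.9,0],"twist":[0,0,0.105]}
    - {"linear":[17.7,-2.8,0],"twist":[0,0,0.209]}
    - {"linear":[22,-3.2,0],"twist":[0,0,0.299]}
    - {"linear":[29.1,-3,0],"twist":[0,0,0.449]}
    - {"linear":[36.1,-1.7,0],"twist":[0,0,0.598]}
    - {"linear":[42.9,0.6,0],"twist":[0,0,0.748]}
    - {"linear":[49.2,3.9,0],"twist":[0,0,0.898]}
    - {"linear":[55,8.1,0],"twist":[0,0,1.047]}

```text
t: 6.82
position: [435.6, 12.4, 102.3]
tool_rot: [[0.137, 0.991, 0.002], [0.991, -0.137, -0.0], [0.0, 0.002, -1.0]]
force: [1.7, -1.8, 0.3]
finger_gap: 0.4
```

Request:
apply_moves:
  plan:
    - {"linear":[0,0,0],"twist":[0,0,0]}
    - {"linear":[-8,0,0],"twist":[0,0,0]}
    - {"linear":[-8,0,-20],"twist":[0,0,0]}
    - {"linear":[-8,0,-41],"twist":[0,0,0]}
    - {"linear":[-8,0,-41],"twist":[0,0,0]}

```text
t: 7.45
position: [434.8, 3.6, 143.4]
tool_rot: [[0.131, 0.991, 0.003], [0.991, -0.131, -0.0], [0.0, 0.003, -1.0]]
force: [0.7, -0.2, -0.3]
finger_gap: 0.4
```

```bash
python3 - <<'E'
from h import *
fs();print(rel(*app(1,0,142)))
E
```

```text
t 7.45 [434.8   3.6 143.4] F tool [-0.08  0.72  0.34]
(array([-35.3, 165.5,   1.8]), np.float64(-2.39))
```

Request:
apply_moves:
  plan:
    - {"linear":[-3.5,16.5,0],"twist":[0,0,-0.18]}
    - {"linear":[-7,33,0],"twist":[0,0,-0.36]}
    - {"linear":[-10.5,50,0],"twist":[0,0,-0.54]}
    - {"linear":[-14,66,0],"twist":[0,0,-0.72]}
    - {"linear":[-17.5,83,0],"twist":[0,0,-0.9]}
    - {"linear":[-21,99,0],"twist":[0,0,-1.08]}
    - {"linear":[-24.5,116,0],"twist":[0,0,-1.26]}
    - {"linear":[-28,132,0],"twist":[0,0,-1.44]}
    - {"linear":[-31.5,149,0],"twist":[0,0,-1.62]}
    - {"linear":[-35.3,165.5,0],"twist":[0,0,-1.8]}

```text
t: 8.7
position: [593.8, -53.4, 141.3]
tool_rot: [[-0.995, -0.103, -0.001], [-0.103, 0.995, 0.0], [0.001, 0.0, -1.0]]
force: [0.5, -0.3, 1.3]
finger_gap: 0.5
```

Request:
apply_moves:
  plan:
    - {"linear":[0,0,0],"twist":[0,0,-0.15]}
    - {"linear":[0,0,0],"twist":[0,0,-0.3]}
    - {"linear":[0,0,0],"twist":[0,0,-0.45]}
    - {"linear":[0,0,0],"twist":[0,0,-0.59]}
    - {"linear":[0,0,0],"twist":[0,0,-0.59]}

```text
t: 9.32
position: [593.3, -53.1, 141.5]
tool_rot: [[-0.774, -0.634, -0.001], [-0.634, 0.774, 0.0], [0.001, 0.001, -1.0]]
force: [-0.9, 0.4, -0.2]
finger_gap: 0.5
```

```bash
python3 - <<'E'
from h import *
fs();print(env.sense()["joints"].round(0),rel(*app(1,0,101)))
E
```

```text
t 9.32 [593.3 -53.1 141.5] F tool [0.41 0.88 0.21]
[ -11.   32.   99.    0.   49. -141.] (array([-0.7, -0.6, 40.5]), np.float64(-6.285))
```

Request:
apply_moves:
  plan:
    - {"linear":[-0.7,-0.6,20],"twist":[0,0,0]}
    - {"linear":[-0.7,-0.6,40.5],"twist":[0,0,0]}
    - {"linear":[3.5,-0.6,40.5],"twist":[0,0,0]}
    - {"linear":[7.3,-0.6,40.5],"twist":[0,0,0]}

```text
t: 9.82
position: [588.4, -58.1, 102.2]
tool_rot: [[-0.774, -0.633, 0.0], [-0.633, 0.774, 0.0], [-0.0, -0.0, -1.0]]
force: [1.8, 1.0, -0.2]
finger_gap: 0.7
```

Request:
apply_moves:
  plan:
    - {"linear":[4.8,-1.4,0],"twist":[0,0,0.105]}
    - {"linear":[9.7,-2.3,0],"twist":[0,0,0.209]}
    - {"linear":[14,-2.7,0],"twist":[0,0,0.299]}
    - {"linear":[21.1,-2.5,0],"twist":[0,0,0.449]}
    - {"linear":[28.1,-1.2,0],"twist":[0,0,0.598]}
    - {"linear":[34.9,1.1,0],"twist":[0,0,0.748]}
    - {"linear":[41.2,4.4,0],"twist":[0,0,0.898]}
    - {"linear":[47,8.6,0],"twist":[0,0,1.047]}
    - {"linear":[47,8.6,0],"twist":[0,0,1.047]}

```text
t: 10.95
position: [546.6, -81.2, 102.8]
tool_rot: [[-0.936, 0.353, 0.001], [0.353, 0.936, -0.0], [-0.001, 0.0, -1.0]]
force: [0.7, 0.1, -0.3]
finger_gap: 0.3
```

Request:
apply_moves:
  plan:
    - {"linear":[-8,0,0],"twist":[0,0,0]}
    - {"linear":[-8,0,-20],"twist":[0,0,0]}
    - {"linear":[-8,0,-41],"twist":[0,0,0]}
    - {"linear":[-8,0,-41],"twist":[0,0,0]}

```text
t: 11.45
position: [555.2, -84.0, 144.1]
tool_rot: [[-0.936, 0.351, 0.003], [0.351, 0.936, -0.001], [-0.003, 0.0, -1.0]]
force: [-0.1, 0.5, -0.5]
finger_gap: 0.3
```

```bash
python3 - <<'E'
from h import *
fs();print(rel(*app(3,0,142)))
E
```

```text
t 11.45 [555.2 -84.  144.1] F tool [0.23 0.42 0.53]
(array([126.9, 154.4,   1.8]), np.float64(-1.059))
```

Request:
apply_moves:
  plan:
    - {"linear":[16,19,0],"twist":[0,0,-0.132]}
    - {"linear":[32,39,0],"twist":[0,0,-0.265]}
    - {"linear":[48,58,0],"twist":[0,0,-0.4]}
    - {"linear":[63,77,0],"twist":[0,0,-0.53]}
    - {"linear":[79,97,0],"twist":[0,0,-0.662]}
    - {"linear":[95,116,0],"twist":[0,0,-0.794]}
    - {"linear":[111,135,0],"twist":[0,0,-0.927]}
    - {"linear":[127,154,0],"twist":[0,0,-1.06]}
    - {"linear":[127,154,20],"twist":[0,0,-1.06]}
    - {"linear":[127,154,42],"twist":[0,0,-1.06]}

```text
t: 12.7
position: [489.7, 105.6, 99.9]
tool_rot: [[-0.764, -0.645, 0.0], [-0.645, 0.764, 0.0], [-0.0, -0.0, -1.0]]
force: [-0.1, 0.4, 0.8]
finger_gap: 0.5
```

```bash
python3 - <<'E'
from h import *
fs();print(rel(*app(3,0,101)),env.sense()["joints"].round(0))
E
```

```text
t 12.7 [489.7 105.6  99.9] F tool [-0.16  0.32 -0.82]
(array([-0.3, -0.9, -1.1]), np.float64(-6.282)) [   5.   29.  114.    0.   36. -126.]
```

Request:
apply_moves:
  plan:
    - {"linear":[-4,-0.5,-1],"twist":[0,0,0]}
    - {"linear":[-8,-0.5,-1],"twist":[0,0,0]}
    - {"linear":[-12.8,0.9,-1],"twist":[0,0,0.105]}
    - {"linear":[-17.7,1.8,-1],"twist":[0,0,0.209]}
    - {"linear":[-22,2.2,-1],"twist":[0,0,0.299]}
    - {"linear":[-29.1,2,-1],"twist":[0,0,0.449]}
    - {"linear":[-36.1,0.7,-1],"twist":[0,0,0.598]}
    - {"linear":[-42.9,-1.6,-1],"twist":[0,0,0.748]}
    - {"linear":[-49.2,-4.9,-1],"twist":[0,0,0.898]}
    - {"linear":[-55,-9.1,-1],"twist":[0,0,1.047]}

```text
t: 13.95
position: [538.0, 134.0, 102.7]
tool_rot: [[-0.939, 0.345, 0.001], [0.345, 0.939, 0.0], [-0.0, 0.001, -1.0]]
force: [-0.5, 2.1, -1.1]
finger_gap: 0.7
```

Request:
apply_moves:
  plan:
    - {"linear":[0,0,0],"twist":[0,0,0]}
    - {"linear":[8,0,0],"twist":[0,0,0]}
    - {"linear":[8,0,-20],"twist":[0,0,0]}
    - {"linear":[8,0,-41],"twist":[0,0,0]}
    - {"linear":[8,0,-41],"twist":[0,0,0]}

```text
t: 14.58
position: [530.1, 136.5, 144.1]
tool_rot: [[-0.941, 0.339, 0.003], [0.339, 0.941, 0.0], [-0.002, 0.001, -1.0]]
force: [1.0, 0.3, 0.4]
finger_gap: 0.5
```

```bash
python3 - <<'E'
from h import *
fs();print(rel(*app(0,60,142)));c=side("s3")
for k in range(4): print("ABCD"[k],[where(c,k,d).tolist() for d in (50,60,70)])
E
```

```text
t 14.57 [530.1 136.5 144.1] F tool [-0.89  0.61 -0.42]
(array([-149.8,  -53. ,    2.4]), np.float64(1.616))
A [[181.0, 190.0], [198.0, 181.0], [216.0, 174.0]]
B [[531.0, 144.0], [548.0, 152.0], [562.0, 163.0]]
C [[677.0, 359.0], [667.0, 373.0], [654.0, 385.0]]
D [[268.0, 441.0], [250.0, 429.0], [235.0, 416.0]]
```

View pics/s3.png

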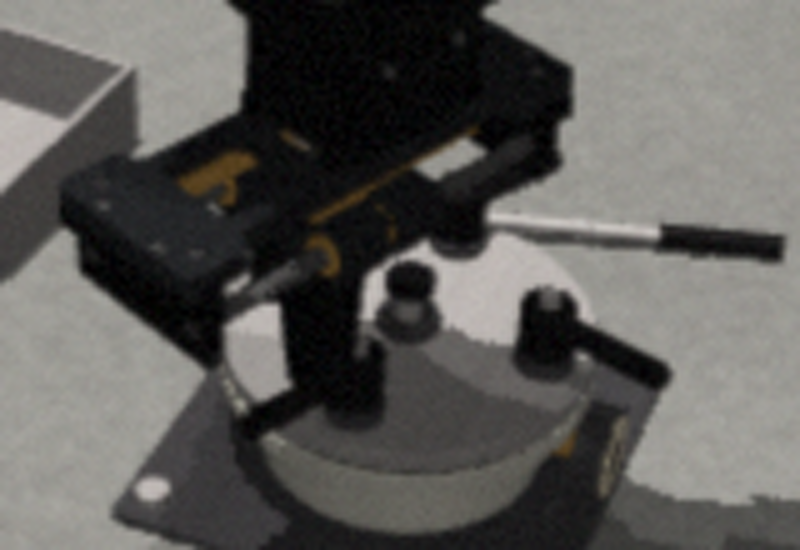

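Side crop: lever C's tip at about (662,375) and D's at about (250,425) both match 60°, so round 1 is done. Round 2 starts with knob A.

Request:
apply_moves:
  plan:
    - {"linear":[-15,-5.3,0],"twist":[0,0,0.162]}
    - {"linear":[-30,-10.6,0],"twist":[0,0,0.323]}
    - {"linear":[-45,-16,0],"twist":[0,0,0.485]}
    - {"linear":[-60,-21,0],"twist":[0,0,0.646]}
    - {"linear":[-75,-26.5,0],"twist":[0,0,0.808]}
    - {"linear":[-90,-32,0],"twist":[0,0,0.97]}
    - {"linear":[-105,-37,0],"twist":[0,0,1.131]}
    - {"linear":[-120,-42.5,0],"twist":[0,0,1.293]}
    - {"linear":[-135,-48,1],"twist":[0,0,1.454]}
    - {"linear":[-150,-53,2],"twist":[0,0,1.616]}

```text
t: 15.88
position: [652.8, 35.1, 139.5]
tool_rot: [[0.387, 0.922, -0.002], [0.922, -0.387, 0.0], [-0.001, -0.002, -1.0]]
force: [-0.1, -0.1, -0.2]
finger_gap: 0.4
```

Request:
apply_moves:
  plan:
    - {"linear":[0,0,20],"twist":[0,0,0]}
    - {"linear":[0,0,41],"twist":[0,0,0]}
    - {"linear":[0,0,41],"twist":[0,0,0]}

```text
t: 16.25
position: [651.7, 35.4, 97.5]
tool_rot: [[0.382, 0.924, -0.004], [0.924, -0.382, 0.0], [-0.001, -0.004, -1.0]]
force: [-1.4, -0.5, 0.1]
finger_gap: 0.6
```

```bash
cat >> h.py <<'E'
def ang(k,o=16):
    "finger angle turned from start, and pushing force"
    s=env.sense();d=s["position"][:2]-hub(k);a=np.degrees(np.arctan2(d[1],d[0])-np.arcsin(o/np.hypot(*d)))
    R=s["tool_rot"];f=(R.T@s["force"])
    print("t",round(s["t"],2),"turn",((PH[k]-a)%360).round(1),"r",np.hypot(*d).round(1),"F tool",f.round(2))
E
python3 - <<'E'
from h import *
fs();print(rel(*app(0,60,101)));print(arc(2),arc(4),arc(8))
E
```

```text
t 16.25 [651.7  35.4  97.5] F tool [-0.97 -1.15 -0.05]
(array([ 1. ,  1. , -3.5]), np.float64(-0.001))
(np.float64(-1.6), np.float64(0.5), np.float64(0.035)) (np.float64(-3.2), np.float64(1.0), np.float64(0.07)) (np.float64(-6.4), np.float64(1.8), np.float64(0.14))
```

Request:
apply_moves:
  plan:
    - {"linear":[-3,1,-3],"twist":[0,0,0]}
    - {"linear":[-7,1,-3],"twist":[0,0,0]}
    - {"linear":[-10.2,2,-3],"twist":[0,0,0.07]}
    - {"linear":[-13.4,2.8,-3],"twist":[0,0,0.14]}
    - {"linear":[-16.7,3.3,-3],"twist":[0,0,0.209]}

```text
t: 16.88
position: [649.8, 18.5, 103.8]
tool_rot: [[0.568, 0.823, 0.001], [0.823, -0.568, 0.0], [0.001, 0.001, -1.0]]
force: [1.4, 1.5, 0.5]
finger_gap: 0.6
```

Request:
apply_moves:
  plan:
    - {"linear":[-1.6,0.5,0],"twist":[0,0,0.035]}
    - {"linear":[-3.2,1,0],"twist":[0,0,0.07]}

```text
t: 17.12
position: [648.9, 15.4, 103.5]
tool_rot: [[0.623, 0.782, 0.001], [0.782, -0.623, 0.0], [0.001, 0.001, -1.0]]
force: [0.2, 0.2, 1.9]
finger_gap: 0.4
```

Request:
apply_moves:
  plan:
    - {"linear":[-1.6,0.5,0],"twist":[0,0,0.035]}
    - {"linear":[-3.2,1,0],"twist":[0,0,0.07]}

```text
t: 17.38
position: [647.6, 12.3, 103.1]
tool_rot: [[0.677, 0.736, 0.001], [0.736, -0.677, 0.0], [0.0, 0.0, -1.0]]
force: [1.1, 0.8, 1.1]
finger_gap: 0.3
```

Request:
apply_moves:
  plan:
    - {"linear":[-1.6,0.5,0],"twist":[0,0,0.035]}
    - {"linear":[-3.2,1,0],"twist":[0,0,0.07]}

```text
t: 17.62
position: [646.4, 9.6, 103.0]
tool_rot: [[0.727, 0.686, 0.001], [0.686, -0.727, 0.001], [0.001, 0.0, -1.0]]
force: [4.4, 4.5, -0.4]
finger_gap: 0.5
```

```bash
python3 - <<'E'
from h import *
ang(0);print(rel(*app(0,84,101,off=16)))
E
```

```text
t 17.62 turn 82.5 r 48.9 F tool [ 6.32 -0.27  0.39]
(array([-1.2, -0.8,  2. ]), np.float64(-0.005))
```

A bit: the tool-x force jumped from 1.3 to 6.3 N between turns of 79° and 82.5°. I'll go on toward about 93°.

Request:
apply_moves:
  plan:
    - {"linear":[-1.6,0.5,0],"twist":[0,0,0.035]}
    - {"linear":[-3.2,1,0],"twist":[0,0,0.07]}

```text
t: 17.88
position: [644.9, 6.8, 103.0]
tool_rot: [[0.774, 0.634, 0.001], [0.634, -0.774, 0.001], [0.002, 0.0, -1.0]]
force: [4.9, 4.4, -0.6]
finger_gap: 0.6
```

Request:
apply_moves:
  plan:
    - {"linear":[-1.6,0.5,0],"twist":[0,0,0.035]}
    - {"linear":[-3.2,1,0],"twist":[0,0,0.07]}

```text
t: 18.12
position: [643.2, 4.0, 103.0]
tool_rot: [[0.816, 0.578, 0.002], [0.578, -0.816, 0.001], [0.002, 0.0, -1.0]]
force: [4.6, 5.1, -0.4]
finger_gap: 0.1
```

```bash
python3 - <<'E'
from h import *
ang(0)
E
```

```text
t 18.12 turn 90.1 r 48.9 F tool [ 6.73 -1.49  0.44]
```

Request:
apply_moves:
  plan:
    - {"linear":[-0.8,0.3,0],"twist":[0,0,0.017]}
    - {"linear":[-1.6,0.5,0],"twist":[0,0,0.035]}

```text
t: 18.38
position: [642.2, 2.7, 103.1]
tool_rot: [[0.835, 0.55, 0.002], [0.55, -0.835, 0.001], [0.002, 0.001, -1.0]]
force: [6.6, 3.7, 0.9]
finger_gap: 0.5
```

```bash
python3 - <<'E'
from h import *
ang(0)
E
```

```text
t 18.38 turn 92.0 r 48.9 F tool [ 7.53  0.5  -0.9 ]
```

Request:
apply_moves:
  plan:
    - {"linear":[8,0,0],"twist":[0,0,0]}
    - {"linear":[8,0,-20],"twist":[0,0,0]}
    - {"linear":[8,0,-40],"twist":[0,0,0]}
    - {"linear":[8,0,-40],"twist":[0,0,0]}

```text
t: 18.88
position: [648.7, 6.7, 143.8]
tool_rot: [[0.834, 0.551, 0.002], [0.551, -0.834, -0.0], [0.001, 0.001, -1.0]]
force: [0.2, 0.1, -0.6]
finger_gap: 0.2
```

```bash
python3 - <<'E'
from h import *
fs();print(rel(*app(2,60,142)))
E
```

```text
t 18.88 [648.7   6.7 143.8] F tool [ 0.21 -0.03  0.58]
(array([-179.9, -115.4,    1.5]), np.float64(-0.856))
```

Knob A ends at 92°, with the bite at about 80°. Next is C.

Request:
apply_moves:
  plan:
    - {"linear":[-22,-14,0],"twist":[0,0,-0.107]}
    - {"linear":[-45,-29,0],"twist":[0,0,-0.214]}
    - {"linear":[-67,-43,0],"twist":[0,0,-0.32]}
    - {"linear":[-90,-58,0],"twist":[0,0,-0.428]}
    - {"linear":[-112,-72,0],"twist":[0,0,-0.535]}
    - {"linear":[-135,-86,0],"twist":[0,0,-0.642]}
    - {"linear":[-157,-101,0],"twist":[0,0,-0.749]}
    - {"linear":[-180,-115,0],"twist":[0,0,-0.856]}
    - {"linear":[-180,-115,20],"twist":[0,0,-0.856]}
    - {"linear":[-180,-115,41],"twist":[0,0,-0.856]}

```text
t: 20.12
position: [434.2, 3.4, 101.1]
tool_rot: [[0.131, 0.991, -0.0], [0.991, -0.131, 0.0], [-0.0, -0.0, -1.0]]
force: [0.7, -0.1, -0.5]
finger_gap: 0.3
```

```bash
python3 - <<'E'
from h import *
fs();print(rel(*app(2,60,101)))
E
```

```text
t 20.12 [434.2   3.4 101.1] F tool [0.   0.68 0.47]
(array([0.5, 0.6, 0.1]), np.float64(-0.0))
```

Request:
apply_moves:
  plan:
    - {"linear":[4.5,0.6,0],"twist":[0,0,0]}
    - {"linear":[8.5,0.6,0],"twist":[0,0,0]}
    - {"linear":[11.7,-0.4,0],"twist":[0,0,0.07]}
    - {"linear":[14.9,-1.2,0],"twist":[0,0,0.14]}
    - {"linear":[18.2,-1.7,0],"twist":[0,0,0.209]}

```text
t: 20.75
position: [435.5, 22.0, 102.5]
tool_rot: [[0.335, 0.942, 0.001], [0.942, -0.335, -0.0], [0.0, 0.001, -1.0]]
force: [-0.0, -1.5, -1.2]
finger_gap: 0.5
```

Request:
apply_moves:
  plan:
    - {"linear":[1.6,-0.5,0],"twist":[0,0,0.035]}
    - {"linear":[3.2,-1,0],"twist":[0,0,0.07]}

```text
t: 21.0
position: [435.6, 25.3, 102.6]
tool_rot: [[0.399, 0.917, 0.001], [0.917, -0.399, -0.0], [0.0, 0.001, -1.0]]
force: [-0.4, -1.7, -1.0]
finger_gap: 0.3
```

Request:
apply_moves:
  plan:
    - {"linear":[1.6,-0.5,0],"twist":[0,0,0.035]}
    - {"linear":[3.2,-1,0],"twist":[0,0,0.07]}

```text
t: 21.25
position: [436.0, 28.6, 102.6]
tool_rot: [[0.462, 0.887, 0.001], [0.887, -0.462, -0.0], [0.0, 0.001, -1.0]]
force: [0.5, -1.1, 0.0]
finger_gap: 0.7
```

Request:
apply_moves:
  plan:
    - {"linear":[1.6,-0.5,0],"twist":[0,0,0.035]}
    - {"linear":[3.2,-1,0],"twist":[0,0,0.07]}

```text
t: 21.5
position: [436.6, 31.9, 102.6]
tool_rot: [[0.523, 0.852, 0.001], [0.852, -0.523, -0.0], [0.0, 0.001, -1.0]]
force: [-0.2, -1.2, -0.7]
finger_gap: 0.3
```

```bash
python3 - <<'E'
from h import *
ang(2);print(rel(*app(2,84,101,off=16)))
E
```

```text
t 21.5 turn 84.8 r 47.2 F tool [-1.14  0.42  0.67]
(array([-0.6, -0.4,  1.6]), np.float64(-0.001))
```

Request:
apply_moves:
  plan:
    - {"linear":[1.6,-0.5,0],"twist":[0,0,0.035]}
    - {"linear":[3.2,-1,0],"twist":[0,0,0.07]}

```text
t: 21.75
position: [437.4, 35.1, 102.5]
tool_rot: [[0.582, 0.813, 0.001], [0.813, -0.582, -0.0], [0.0, 0.001, -1.0]]
force: [-0.5, -0.4, -0.2]
finger_gap: 0.4
```

Request:
apply_moves:
  plan:
    - {"linear":[1.6,-0.5,0],"twist":[0,0,0.035]}
    - {"linear":[3.2,-1,0],"twist":[0,0,0.07]}

```text
t: 22.0
position: [438.3, 38.2, 102.5]
tool_rot: [[0.637, 0.771, 0.0], [0.771, -0.637, -0.0], [-0.0, 0.001, -1.0]]
force: [-1.7, -6.5, -0.3]
finger_gap: 0.4
```

Request:
apply_moves:
  plan:
    - {"linear":[1.6,-0.5,0],"twist":[0,0,0.035]}
    - {"linear":[3.2,-1,0],"twist":[0,0,0.07]}

```text
t: 22.25
position: [439.4, 41.1, 102.5]
tool_rot: [[0.689, 0.724, -0.0], [0.724, -0.689, -0.001], [-0.0, 0.0, -1.0]]
force: [-1.7, -6.6, -0.0]
finger_gap: 0.7
```

```bash
python3 - <<'E'
from h import *
ang(2)
E
```

```text
t 22.25 turn 96.4 r 47.5 F tool [-5.9   3.31  0.03]
```

C bit between 88.8° and 92.6°, so the target is about 103°.

Request:
apply_moves:
  plan:
    - {"linear":[1.6,-0.5,0],"twist":[0,0,0.035]}
    - {"linear":[3.2,-1,0],"twist":[0,0,0.07]}

```text
t: 22.5
position: [440.8, 44.1, 102.5]
tool_rot: [[0.738, 0.674, -0.0], [0.674, -0.738, -0.001], [-0.001, 0.0, -1.0]]
force: [-2.7, -7.8, -0.2]
finger_gap: 0.3
```

```bash
python3 - <<'E'
from h import *
ang(2)
E
```

```text
t 22.5 turn 100.3 r 47.5 F tool [-7.27  3.91  0.25]
```

Request:
apply_moves:
  plan:
    - {"linear":[1.2,-0.4,0],"twist":[0,0,0.025]}
    - {"linear":[2,-0.6,0],"twist":[0,0,0.044]}

```text
t: 22.75
position: [441.7, 45.9, 102.4]
tool_rot: [[0.767, 0.642, -0.001], [0.642, -0.767, -0.001], [-0.001, 0.0, -1.0]]
force: [-1.7, -6.8, -0.1]
finger_gap: 0.7
```

```bash
python3 - <<'E'
from h import *
ang(2)
E
```

```text
t 22.75 turn 102.7 r 47.6 F tool [-5.67  4.16  0.13]
```

C ends at 102.7°, with the bite at about 90.5°. Next is B.

Request:
apply_moves:
  plan:
    - {"linear":[-8,0,0],"twist":[0,0,0]}
    - {"linear":[-8,0,-20],"twist":[0,0,0]}
    - {"linear":[-8,0,-40],"twist":[0,0,0]}
    - {"linear":[-8,0,-40],"twist":[0,0,0]}

```text
t: 23.25
position: [436.3, 40.9, 143.1]
tool_rot: [[0.767, 0.642, 0.003], [0.642, -0.767, 0.0], [0.002, 0.002, -1.0]]
force: [0.4, -0.1, 0.1]
finger_gap: 0.5
```

```bash
python3 - <<'E'
from h import *
fs();print(rel(*app(1,60,142)))
E
```

```text
t 23.25 [436.3  40.9 143.1] F tool [ 0.24  0.28 -0.07]
(array([  9.8, 171.2,   1.5]), np.float64(-2.085))
```

Request:
apply_moves:
  plan:
    - {"linear":[1,17,0],"twist":[0,0,-0.18]}
    - {"linear":[2,34,0],"twist":[0,0,-0.36]}
    - {"linear":[3,51,0],"twist":[0,0,-0.54]}
    - {"linear":[4,68,0],"twist":[0,0,-0.72]}
    - {"linear":[5,86,0],"twist":[0,0,-0.9]}
    - {"linear":[6,103,0],"twist":[0,0,-1.08]}
    - {"linear":[7,120,0],"twist":[0,0,-1.26]}
    - {"linear":[8,137,0],"twist":[0,0,-1.44]}
    - {"linear":[9,154,0],"twist":[0,0,-1.62]}
    - {"linear":[9.8,171,0],"twist":[0,0,-1.8]}

```text
t: 24.5
position: [553.2, -84.3, 141.0]
tool_rot: [[-0.803, 0.596, -0.001], [0.596, 0.803, 0.0], [0.001, -0.0, -1.0]]
force: [-0.2, 0.1, -0.2]
finger_gap: 0.7
```

Request:
apply_moves:
  plan:
    - {"linear":[0,0,0],"twist":[0,0,-0.145]}
    - {"linear":[0,0,0],"twist":[0,0,-0.285]}
    - {"linear":[0,0,20],"twist":[0,0,-0.285]}
    - {"linear":[0,0,41],"twist":[0,0,-0.285]}
    - {"linear":[0,0,41],"twist":[0,0,-0.285]}

```text
t: 25.12
position: [552.2, -83.7, 99.1]
tool_rot: [[-0.936, 0.352, -0.003], [0.352, 0.936, 0.001], [0.003, -0.0, -1.0]]
force: [-0.4, -0.5, 0.5]
finger_gap: 0.1
```

```bash
python3 - <<'E'
from h import *
fs();print(rel(*app(1,60,101)))
E
```

```text
t 25.12 [552.2 -83.7  99.1] F tool [ 0.25 -0.62 -0.54]
(array([-1.5,  0.2, -1.9]), np.float64(-0.0))
```

Request:
apply_moves:
  plan:
    - {"linear":[3,0.2,-2],"twist":[0,0,0]}
    - {"linear":[6.5,0.2,-2],"twist":[0,0,0]}
    - {"linear":[9.7,-0.8,-2],"twist":[0,0,0.07]}
    - {"linear":[12.9,-1.6,-2],"twist":[0,0,0.14]}
    - {"linear":[16.2,-2.1,-2],"twist":[0,0,0.209]}

```text
t: 25.75
position: [537.6, -80.3, 103.7]
tool_rot: [[-0.841, 0.541, 0.002], [0.541, 0.841, -0.0], [-0.002, 0.001, -1.0]]
force: [1.8, -0.6, -1.4]
finger_gap: 0.4
```

Request:
apply_moves:
  plan:
    - {"linear":[1.6,-0.5,0],"twist":[0,0,0.035]}
    - {"linear":[3.2,-1,0],"twist":[0,0,0.07]}

```text
t: 26.0
position: [534.3, -79.4, 103.4]
tool_rot: [[-0.802, 0.597, 0.001], [0.597, 0.802, -0.0], [-0.001, 0.0, -1.0]]
force: [0.1, -1.6, 1.5]
finger_gap: 0.6
```

Request:
apply_moves:
  plan:
    - {"linear":[1.6,-0.5,0],"twist":[0,0,0.035]}
    - {"linear":[3.2,-1,0],"twist":[0,0,0.07]}

```text
t: 26.25
position: [530.9, -78.3, 103.0]
tool_rot: [[-0.758, 0.652, 0.0], [0.652, 0.758, 0.0], [-0.0, 0.0, -1.0]]
force: [1.6, -1.0, 0.6]
finger_gap: 0.4
```

Request:
apply_moves:
  plan:
    - {"linear":[1.6,-0.5,0],"twist":[0,0,0.035]}
    - {"linear":[3.2,-1,0],"twist":[0,0,0.07]}

```text
t: 26.5
position: [527.8, -76.9, 102.9]
tool_rot: [[-0.71, 0.704, 0.0], [0.704, 0.71, 0.0], [-0.0, 0.0, -1.0]]
force: [2.8, -2.1, 1.4]
finger_gap: 0.6
```

```bash
python3 - <<'E'
from h import *
ang(1);print(rel(*app(1,84,101,off=16)))
E
```

```text
t 26.5 turn 83.1 r 47.5 F tool [-3.47  0.52 -1.38]
(array([ 0.7, -0.5,  1.9]), np.float64(-0.003))
```

Request:
apply_moves:
  plan:
    - {"linear":[1.6,-0.5,0],"twist":[0,0,0.035]}
    - {"linear":[3.2,-1,0],"twist":[0,0,0.07]}

```text
t: 26.75
position: [525.4, -75.9, 103.0]
tool_rot: [[-0.659, 0.752, 0.002], [0.752, 0.659, -0.001], [-0.002, 0.001, -1.0]]
force: [3.1, -5.4, 1.0]
finger_gap: 0.8
```

```bash
python3 - <<'E'
from h import *
ang(1)
E
```

```text
t 26.75 turn 86.2 r 47.6 F tool [-6.17 -1.22 -0.96]
```

Request:
apply_moves:
  plan:
    - {"linear":[1.6,-0.5,0],"twist":[0,0,0.035]}
    - {"linear":[3.2,-1,0],"twist":[0,0,0.07]}

```text
t: 27.0
position: [522.6, -74.2, 103.1]
tool_rot: [[-0.605, 0.796, 0.002], [0.796, 0.605, -0.001], [-0.002, 0.001, -1.0]]
force: [4.2, -5.0, 0.6]
finger_gap: 0.3
```

```bash
python3 - <<'E'
from h import *
ang(1)
E
```

```text
t 27.0 turn 90.1 r 47.5 F tool [-6.53  0.34 -0.56]
```

B bit at about 83°, so the target is about 95°.

Request:
apply_moves:
  plan:
    - {"linear":[1.6,-0.5,0],"twist":[0,0,0.035]}
    - {"linear":[3.2,-1,0],"twist":[0,0,0.07]}

```text
t: 27.25
position: [519.9, -72.3, 103.1]
tool_rot: [[-0.548, 0.837, 0.002], [0.837, 0.548, -0.001], [-0.002, 0.001, -1.0]]
force: [4.8, -6.0, -0.4]
finger_gap: 0.7
```

```bash
python3 - <<'E'
from h import *
ang(1)
E
```

```text
t 27.25 turn 94.2 r 47.4 F tool [-7.69  0.75  0.43]
```

Request:
apply_moves:
  plan:
    - {"linear":[0.5,-0.1,0],"twist":[0,0,0.01]}
    - {"linear":[1,-0.3,0],"twist":[0,0,0.022]}

```text
t: 27.5
position: [519.1, -71.8, 103.1]
tool_rot: [[-0.53, 0.848, 0.002], [0.848, 0.53, -0.001], [-0.002, 0.001, -1.0]]
force: [2.7, -6.7, 0.7]
finger_gap: 0.4
```

```bash
python3 - <<'E'
from h import *
ang(1)
E
```

```text
t 27.5 turn 95.4 r 47.4 F tool [-7.17 -1.25 -0.67]
```

Request:
apply_moves:
  plan:
    - {"linear":[-8,0,0],"twist":[0,0,0]}
    - {"linear":[-8,0,-20],"twist":[0,0,0]}
    - {"linear":[-8,0,-40],"twist":[0,0,0]}
    - {"linear":[-8,0,-40],"twist":[0,0,0]}

```text
t: 28.0
position: [523.0, -78.0, 143.6]
tool_rot: [[-0.531, 0.847, 0.001], [0.847, 0.531, -0.0], [-0.001, 0.001, -1.0]]
force: [0.3, 0.2, 0.1]
finger_gap: 0.9
```

```bash
python3 - <<'E'
from h import *
fs();print(rel(*app(3,60,142)))
E
```

```text
t 28.0 [523.  -78.  143.6] F tool [-0.    0.37 -0.13]
(array([177.8, 120.4,   1.6]), np.float64(-0.664))
```

B ends at 95.4°. Next is D.

Request:
apply_moves:
  plan:
    - {"linear":[22,15,0],"twist":[0,0,-0.083]}
    - {"linear":[44,30,0],"twist":[0,0,-0.166]}
    - {"linear":[67,45,0],"twist":[0,0,-0.249]}
    - {"linear":[89,60,0],"twist":[0,0,-0.332]}
    - {"linear":[111,75,0],"twist":[0,0,-0.415]}
    - {"linear":[133,90,0],"twist":[0,0,-0.498]}
    - {"linear":[156,105,0],"twist":[0,0,-0.58]}
    - {"linear":[178,120,0],"twist":[0,0,-0.664]}
    - {"linear":[178,120,20],"twist":[0,0,-0.664]}
    - {"linear":[178,120,41],"twist":[0,0,-0.664]}

```text
t: 29.25
position: [529.3, 137.1, 100.5]
tool_rot: [[-0.941, 0.339, -0.001], [0.339, 0.941, 0.0], [0.001, -0.0, -1.0]]
force: [-0.7, -0.1, -0.3]
finger_gap: 0.5
```

```bash
python3 - <<'E'
from h import *
fs();print(rel(*app(3,60,101)))
E
```

```text
t 29.25 [529.3 137.1 100.5] F tool [ 0.57 -0.36  0.31]
(array([-1.4,  0. , -0.6]), np.float64(0.001))
```

Request:
apply_moves:
  plan:
    - {"linear":[-5,0,-1],"twist":[0,0,0]}
    - {"linear":[-9.2,0,-1],"twist":[0,0,0]}
    - {"linear":[-12.4,1,-1],"twist":[0,0,0.07]}
    - {"linear":[-15.6,1.8,-1],"twist":[0,0,0.14]}
    - {"linear":[-18.9,2.3,-1],"twist":[0,0,0.209]}

```text
t: 29.88
position: [548.6, 132.3, 103.5]
tool_rot: [[-0.848, 0.53, 0.0], [0.53, 0.848, 0.0], [0.0, 0.0, -1.0]]
force: [-1.7, 0.2, -0.7]
finger_gap: 0.4
```

Request:
apply_moves:
  plan:
    - {"linear":[-1.6,0.5,0],"twist":[0,0,0.035]}
    - {"linear":[-3.2,1,0],"twist":[0,0,0.07]}

```text
t: 30.12
position: [551.8, 131.5, 103.3]
tool_rot: [[-0.81, 0.587, 0.0], [0.587, 0.81, 0.0], [-0.0, 0.0, -1.0]]
force: [-1.3, -0.3, -0.0]
finger_gap: 0.3
```

Request:
apply_moves:
  plan:
    - {"linear":[-1.6,0.5,0],"twist":[0,0,0.035]}
    - {"linear":[-3.2,1,0],"twist":[0,0,0.07]}

```text
t: 30.38
position: [555.0, 130.5, 103.1]
tool_rot: [[-0.766, 0.643, 0.0], [0.643, 0.766, 0.0], [-0.0, 0.0, -1.0]]
force: [-1.0, 1.3, 1.3]
finger_gap: 0.7
```

Request:
apply_moves:
  plan:
    - {"linear":[-1.6,0.5,0],"twist":[0,0,0.035]}
    - {"linear":[-3.2,1,0],"twist":[0,0,0.07]}

```text
t: 30.62
position: [558.1, 129.3, 103.0]
tool_rot: [[-0.719, 0.695, 0.0], [0.695, 0.719, 0.0], [-0.0, 0.0, -1.0]]
force: [-1.0, 1.3, 1.4]
finger_gap: 0.6
```

```bash
python3 - <<'E'
from h import *
ang(3);print(rel(*app(3,84,101,off=16)))
E
```

```text
t 30.62 turn 84.8 r 47.6 F tool [ 1.63  0.25 -1.4 ]
(array([ 0.6, -0.1,  2. ]), np.float64(-0.002))
```

Request:
apply_moves:
  plan:
    - {"linear":[-1.6,0.5,0],"twist":[0,0,0.035]}
    - {"linear":[-3.2,1,0],"twist":[0,0,0.07]}

```text
t: 30.88
position: [561.0, 127.7, 102.9]
tool_rot: [[-0.669, 0.743, 0.0], [0.743, 0.669, 0.0], [-0.0, 0.0, -1.0]]
force: [-0.8, 1.4, 1.7]
finger_gap: 0.3
```

Request:
apply_moves:
  plan:
    - {"linear":[-1.6,0.5,0],"twist":[0,0,0.035]}
    - {"linear":[-3.2,1,0],"twist":[0,0,0.07]}

```text
t: 31.12
position: [563.9, 126.0, 102.9]
tool_rot: [[-0.615, 0.788, 0.0], [0.788, 0.615, 0.0], [0.0, 0.0, -1.0]]
force: [1.1, 0.3, 1.9]
finger_gap: 0.1
```

Request:
apply_moves:
  plan:
    - {"linear":[-1.6,0.5,0],"twist":[0,0,0.035]}
    - {"linear":[-3.2,1,0],"twist":[0,0,0.07]}

```text
t: 31.38
position: [566.2, 124.6, 102.9]
tool_rot: [[-0.558, 0.83, -0.001], [0.83, 0.558, 0.001], [0.001, -0.0, -1.0]]
force: [-2.2, 5.3, 3.2]
finger_gap: 0.3
```

```bash
python3 - <<'E'
from h import *
ang(3)
E
```

```text
t 31.38 turn 96.1 r 47.8 F tool [ 5.63  1.08 -3.18]
```

D bit between 93° and 96°, so the target is about 106.5°.

Request:
apply_moves:
  plan:
    - {"linear":[-1.6,0.5,0],"twist":[0,0,0.035]}
    - {"linear":[-3.2,1,0],"twist":[0,0,0.07]}

```text
t: 31.62
position: [568.8, 122.6, 102.9]
tool_rot: [[-0.499, 0.867, -0.001], [0.867, 0.499, 0.001], [0.001, -0.0, -1.0]]
force: [-3.6, 6.5, 1.3]
finger_gap: 0.7
```

```bash
python3 - <<'E'
from h import *
ang(3)
E
```

```text
t 31.62 turn 100.0 r 47.8 F tool [ 7.38  0.13 -1.27]
```

Request:
apply_moves:
  plan:
    - {"linear":[-1.6,0.5,0],"twist":[0,0,0.035]}
    - {"linear":[-3.2,1,0],"twist":[0,0,0.07]}

```text
t: 31.88
position: [571.3, 120.4, 102.9]
tool_rot: [[-0.437, 0.899, -0.001], [0.899, 0.437, 0.001], [0.001, -0.0, -1.0]]
force: [-2.8, 6.7, 2.6]
finger_gap: 0.6
```

```bash
python3 - <<'E'
from h import *
ang(3)
E
```

```text
t 31.88 turn 103.9 r 47.9 F tool [ 7.27  0.39 -2.64]
```

Request:
apply_moves:
  plan:
    - {"linear":[-0.7,0.2,0],"twist":[0,0,0.016]}
    - {"linear":[-1.4,0.4,0],"twist":[0,0,0.03]}

```text
t: 32.12
position: [572.3, 119.4, 102.9]
tool_rot: [[-0.411, 0.912, -0.001], [0.912, 0.411, 0.001], [0.001, -0.0, -1.0]]
force: [-2.8, 7.3, 2.0]
finger_gap: 0.6
```

```bash
python3 - <<'E'
from h import *
ang(3)
E
```

```text
t 32.12 turn 105.6 r 47.9 F tool [ 7.82  0.43 -1.98]
```

Request:
apply_moves:
  plan:
    - {"linear":[8,0,0],"twist":[0,0,0]}
    - {"linear":[8,0,-25],"twist":[0,0,0]}
    - {"linear":[8,0,-50],"twist":[0,0,0]}
    - {"linear":[8,0,-50],"twist":[0,0,0]}

```text
t: 32.62
position: [569.9, 126.2, 154.3]
tool_rot: [[-0.412, 0.911, 0.003], [0.911, 0.412, 0.0], [-0.001, 0.003, -1.0]]
force: [0.1, -0.9, -0.4]
finger_gap: 0.3
```

```bash
python3 - <<'E'
from h import *
fs();s=env.sense();y=np.degrees(np.arctan2(s["tool_rot"][1,0],s["tool_rot"][0,0]));print(y,rel([*C,130],y))
E
```

```text
t 32.62 [569.9 126.2 154.3] F tool [-0.89 -0.29  0.44]
114.34587640759005 (array([-79.7, -66.2,  24.2]), np.float64(0.0))
```

All four knobs are tight. Now the vent plunger.

Request:
apply_moves:
  plan:
    - {"linear":[-27,-22,6],"twist":[0,0,0]}
    - {"linear":[-53,-44,12],"twist":[0,0,0]}
    - {"linear":[-79.7,-66.2,24],"twist":[0,0,0]}
    - {"linear":[-79.7,-66.2,32],"twist":[0,0,0]}
    - {"linear":[-79.7,-66.2,32],"twist":[0,0,0]}

```text
t: 33.25
position: [541.6, 26.4, 119.9]
tool_rot: [[-0.412, 0.911, -0.002], [0.911, 0.412, 0.0], [0.001, -0.001, -1.0]]
force: [0.3, 0.0, 0.4]
finger_gap: 0.7
```

```bash
python3 - <<'E'
from h import *
fs();c=side("s4")
for k,d in enumerate((92,95.4,102.7,105.6)): print("ABCD"[k],where(c,k,d))
E
```

```text
t 33.25 [541.6  26.4 119.9] F tool [-0.14  0.31 -0.43]
A [262. 166.]
B [585. 194.]
C [588. 409.]
D [216. 360.]
```

View pics/s4.png

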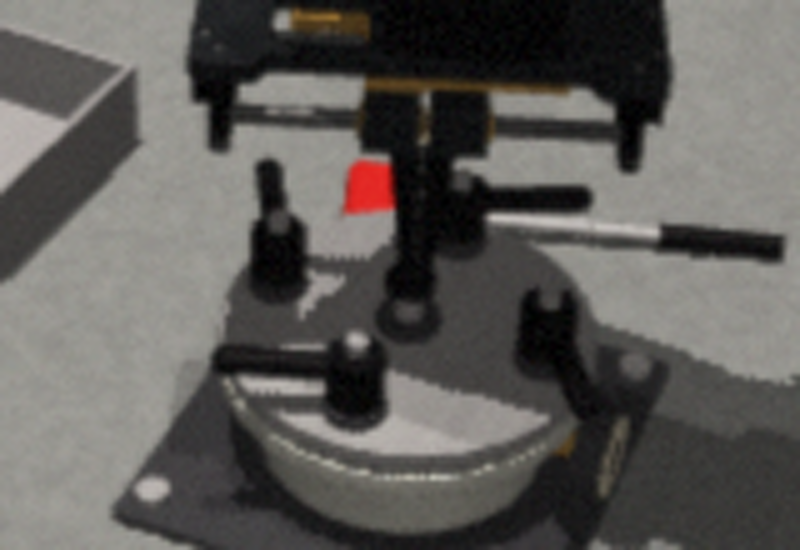

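Side crop: lever tips at A (268,168), B (585,197), C (588,405) and D (220,357) match the intended angles. The fingertips stand over the button at (410,270). Now I press.

Request:
apply_moves:
  plan:
    - {"linear":[0,0,4],"twist":[0,0,0]}
    - {"linear":[0,0,8],"twist":[0,0,0]}
    - {"linear":[0,0,11],"twist":[0,0,0]}

```text
t: 33.67
position: [542.1, 26.6, 109.9]
tool_rot: [[-0.413, 0.911, 0.001], [0.911, 0.413, 0.0], [-0.0, 0.001, -1.0]]
force: [0.2, 2.9, 4.3]
finger_gap: 0.2
```

Request:
apply_moves:
  plan:
    - {"linear":[0,0,2],"twist":[0,0,0]}
    - {"linear":[0,0,4],"twist":[0,0,0]}

```text
t: 33.92
position: [542.0, 26.2, 105.9]
tool_rot: [[-0.412, 0.911, 0.0], [0.911, 0.412, 0.0], [-0.0, 0.0, -1.0]]
force: [1.0, 3.2, 3.3]
finger_gap: 0.4
```

Request:
apply_moves:
  plan:
    - {"linear":[0,0,1],"twist":[0,0,0]}
    - {"linear":[0,0,2],"twist":[0,0,0]}
    - {"linear":[0,0,2],"twist":[0,0,0]}

```text
t: 34.3
position: [542.0, 26.1, 105.1]
tool_rot: [[-0.412, 0.911, 0.001], [0.911, 0.412, 0.0], [-0.0, 0.001, -1.0]]
force: [-3.2, 3.5, 18.7]
finger_gap: 0.4
```

The plunger is bottomed: 18.7 N at z 105.1, where 105 was expected. Retreat upward and check.

Request:
apply_moves:
  plan:
    - {"linear":[0,0,-20],"twist":[0,0,0]}
    - {"linear":[0,0,-60],"twist":[0,0,0]}
    - {"linear":[0,0,-110],"twist":[0,0,0]}
    - {"linear":[0,0,-140],"twist":[0,0,0]}
    - {"linear":[0,0,-140],"twist":[0,0,0]}
    - {"linear":[0,0,-140],"twist":[0,0,0]}

```text
t: 35.05
position: [541.3, 25.9, 242.8]
tool_rot: [[-0.412, 0.911, -0.002], [0.911, 0.412, -0.0], [0.001, -0.001, -1.0]]
force: [0.1, -1.0, 0.5]
finger_gap: 0.7
```

```bash
python3 - <<'E'
from h import *
fs();c=env.camera("side");im=c["image"][:,:,::-1][160:300,270:430]
for z in (96,86): print(z,((proj(c,[*C,z])-[270,160])*4.2).round())
cv2.imwrite("pics/s5.png",cv2.resize(im,None,fx=4.2,fy=4.2,interpolation=cv2.INTER_CUBIC))
E
```

```text
t 35.05 [541.3  25.9 242.8] F tool [-0.98 -0.29 -0.45]
96 [344. 188.]
86 [343. 204.]
```

View pics/s5.png

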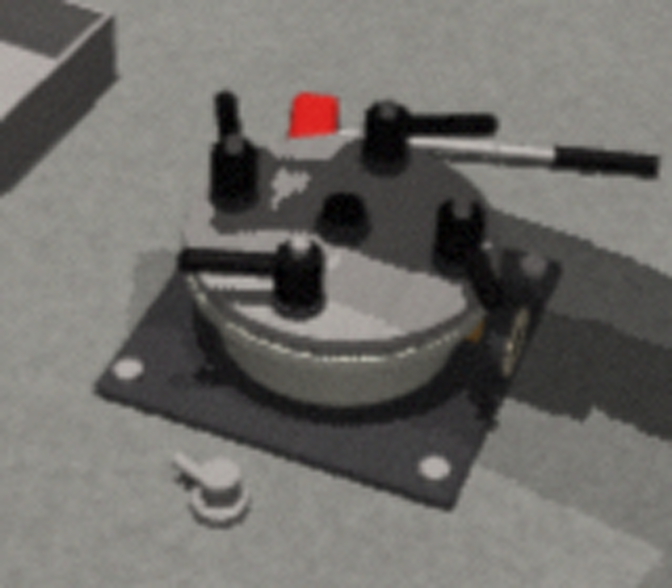

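The button now sits flat on its collar at (344,207), matching the fully-down prediction of (343,204). The levers are as set, and the hammer and chestpiece have not moved. The robot is clear, so I'm handing in.

```bash
python3 -c "
from bench import env
print(env.finish_job())"
```

```text
the job is handed in; nothing more can be done
None
```

The pot is closed and the job is handed in at about 35 s of robot time. No verdict was reported.

**Knobs:** I tightened them crosswise in both rounds, starting with the far knob, then near, right and left. Round 1 turned each about 60°. Round 2 turned each until the pushing force jumped to roughly 6 N, then about 12° more:

| Knob | Bite felt at (° from start) | Left at (° from start) |
|---|---|---|
| Far | about 80 | 92.0 |
| Near | about 90.5 | 102.7 |
| Right | about 83 | 95.4 |
| Left | about 94 | 105.6 |

**Forces:** The highest lever push I read was about 8.3 N, against the 20 N limit. I only read force at the end of each move.

**Vent:** The plunger bottomed out at 18.7 N, with the fingertip height matching fully down. The last picture shows it down.

**Last checks:** The levers are where I set them, the hammer and small chestpiece look unmoved, and the gripper is well clear.

**Uncertainty:** Each bite angle is only known to about 2°. Torque worked out from the noisy force readings agreed only roughly: for the left knob it put the bite at 87–91°, below the 93–96° where the force jumped. I went by the force jump. If the torque figure were right, that knob would be about 15–19° past its bite, inside the 20° limit but at its upper end.

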